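# Third hand for a drip-hook bracket

### The job

Pick up the drip-hook bracket that has two hook arms, set its base plate flat on the plywood jig board just in front of the sprung steel stop, then slide it squarely and centrally against the stop and press the stop in about half-way, a steady push of about 10 N, so that I can drive the screws. Never ram the stop home, and leave everything else where it is. Finish while still gripping the bracket and pressing: do not let go.

Things in the scene. Friction and masses are not known exactly. Their poses are not given: they have to be found in the camera images.
- double_hook: aluminium bracket with TWO hook arms, 0.2-0.33 kg. Base plate 70 (x) by 90 (y), 6 thick; on its middle an upright web 14 thick (x), 50 wide (y), top 70 above the underside: grip its broad faces (+-x), about 50 up. Arms 12 thick leave its narrow edges along +-y at height 50 and turn up; tips at y +-64, 78 high. Origin: centre of the plate's underside, z up; a half turn about z changes nothing
- jig: screwing jig fixed to the bench: plywood board 240 (x) by 180 (y), 18 thick. Origin: centre of its underside, z up; x points to the stop, away from the robot within about 20 degrees. Behind the stop a fixed wooden housing (90 wide, 34 high above the board) at jig x 69 to 105; a clamp 42 high above the board at the near right corner (jig x -104, y -70)
- seat (a point): fixed point on the board's top face (jig x 7.5, y 0, z 18), axes as the jig's: the bracket's origin lies here when it is centred and has pushed the stop half-way in
- stop_face (a point): middle of the face (towards the robot) of the stop, at board-top height; moves with the stop, at jig x 30 when unpressed; axes as the jig's. The stop is a plain steel plate 90 wide, as the bracket's base, 12 thick, from 1 to 25 above the board, on two rods in front of the housing
- stop (a joint): travel of the sprung stop along jig +x in m: 0 unpressed, 0.025 pushed fully home against the housing. A spring of 0.8 N per mm, without preload, pushes back: half-way in (0.0125) is 10 N, fully home 20 N. It springs back when not pressed.
- single_hook: bystander: the same aluminium bracket but with only ONE hook arm (on its +y side), so it is lopsided; same base and web sizes. Leave it alone
- screw_cup: bystander: small steel cup (rim diameter 42, 30 high) standing on the jig board at its near left corner, at jig x -92, y +60
- screwdriver: bystander: screwdriver lying crosswise on the bench beyond the jig
- tape_roll: bystander: white tape roll, 80 across, 25 high, beyond the jig
- spray_bottle: bystander: clear bottle, 64 across, 170 tall, on the left
- pill_jar: bystander: amber jar, 48 across, 70 tall, right of the jig
- bowl: bystander: steel bowl, 130 across, 45 high, right of the jig
- dressing_box: bystander: cardboard box 80 x 130 x 50 high, far left
Mind the look-alikes: they are no part of the job. What is shaped like the double_hook but green, purple or yellow is not meant.

How it is judged:
By the outcome, as a careful person would: the job done as asked, in the order asked, and still so for the second after the job is handed in, while the arm keeps its last pose, push and grip.
It also fails if it takes over 48 s, if anything falls off the work surface, if the arm or the gripper's body presses on something with over 40 N, if the wrist force passes 120 N, or if a joint passes its speed limit or range.

### The arm

A 7-joint arm with a two-finger parallel gripper is mounted at the origin on the work surface. World frame = base frame: x ahead of the robot, y to its left, z up, the work surface at z = 0. Lengths are in m, angles in rad, forces in N, time in s.
With the tool pointing down it reaches from about 0.35 to 0.9 m from the base axis. Payload 8.1 kg.
Tool frame: the origin (TCP) lies at the centre of the arm's flange, where the gripper is bolted on; the fingertips stand 173 mm ahead of it and the grasp point (between the pads) lies 155 mm ahead of it; y points along the fingers, z is the direction in which the jaws open and shut, and the axes are right-handed (so a half turn about y gives the same grasp; the last joint's range is limited). The gripper opens to 85 mm and grips with 20 to 120 N. Pads are 22 mm wide; open, the fingers measure 114 mm over their backs; the gripper's body (76 mm by 85 mm) begins 54 mm behind the grasp point. The pads swing forward as they close: fully open they stand 13 mm farther back than shut.
Start: joints at [-1.322, 0.434, 0.025, 1.573, -0.012, 1.134, -0.075], TCP at [0.215, 0.587, 0.405] pointing down, gripper open.
Joint ranges: [-2.62, 2.62], [-0.44, 2.09], [-1.27, 1.32], [0.08, 2.57], [-1.32, 4.46], [0.12, 2], [-2.74, 2.74]. Speed limits (rad/s): [2.22, 2.22, 3.01, 3.01, 3.14, 3.14, 3.14].

### API

Orientations are given as a unit quaternion [x, y, z, w].
In Python, from workcell import bot gives the robot as it stands.
- The arm moves only by the shell command python3 -m crank 'ROWS' [FORCE]. ROWS is JSON, a list of rows, each a list of 7 numbers: the shift along the tool's x, y, z in m, then the turn, a rotation vector about the tool's x, y, z in degrees, then the opening in per cent of the stroke, from 0 (shut) to 100 (fully open). A call has 1 to 5 rows; each row is the pose to reach, as a shift and turn from the pose commanded when the call began, along the tool's axes at that moment; what a row does not reach only later rows make up. A row lasts 1/10 s, in which the tool goes at most 50 mm and 8.59 degrees, less where a joint would pass 70% of its speed; a pose out of reach is approached as far as the arm can. A call with a gripper value outside its range is refused whole. The fingers move at their own pace and stop on an object; FORCE is the grip in N (left out, the last holds). Time passes only in rows, so rows that repeat a pose let the fingers close. It gives the time, the measured TCP pose, the force and the opening at its end, in the units of the state.
- bot.sense(): the state, without advancing time (a new reading comes with each control period).
- bot.capture(name): name is "scene" or "side" or "wrist"; returns a dict with "color" (420x560x3 uint8, blue, green, red), "K" (3x3 intrinsics, pixels), "T" (4x4, takes a point from camera to world coordinates). Camera axes: x right, y up, looking along -z (the intrinsics and any distortion apply to the point x, -y, -z); pixel columns grow to the right and rows downward; lengths in m; the calibration is good to about 2 mm. A picture is of the moment at which its call begins. There is no depth.
- bot.finish_job(): hands the job in, once; it reports no verdict.
The state is a dict: "t": time; "joints": joint angles; "dq": joint speeds; "joint_efforts": joint torques, N m; "position": TCP position; "eef_rot": TCP orientation; "contact_force": force on the tool from outside, world axes, zero at the start; "torque": the same for the moment, N m; "gripper_width": finger opening in m.
Only numpy, scipy, OpenCV 4.12 (cv2) and the standard library are available. Lean on these libraries where they do the work, as an engineer would, in place of code of your own. Each camera call takes 0.05 s, during which the arm holds its last target.

## Working session

There is one attempt and no reset: what is moved stays moved. The work goes in short steps, Python scripts to look and compute and a shell command to move; the robot and the scene stay as the last step left them, time stands still between calls to the robot, and variables do not carry over. Pictures are saved under pics/ and viewed, and the job is handed in when it is done.

```bash
ls; mkdir -p pics; python3 - <<'E'
from workcell import bot
import cv2,numpy as np
s=bot.sense()
print({k:np.round(v,4).tolist() for k,v in s.items()})
for n in ["scene","side","wrist"]:
    c=bot.capture(n); cv2.imwrite(f"pics/{n}0.png",c["color"]); print(n,np.round(c["K"],1).tolist(),np.round(c["T"],4).tolist(),[k for k in c])
    np.savez(f"pics/{n}0.npz",**{k:c[k] for k in("color","K","T")})
E
```

```text
pics
{'t': 0.0, 'joints': [-1.3216, 0.4352, 0.025, 1.5741, -0.0116, 1.134, -0.0751], 'dq': [-0.0014, 0.0002, 0.0003, 0.001, 0.0018, 0.0007, -0.0004], 'joint_efforts': [0.0004, -67.0481, 1.0254, -31.6201, 0.0156, 0.0126, -0.0], 'position': [0.2153, 0.5865, 0.4039], 'eef_rot': [0.6968, -0.1238, 0.1237, -0.6956], 'contact_force': [-0.8935, -0.4386, -0.059], 'torque': [-0.007, 0.0124, 0.006], 'gripper_width': 0.0854}
scene [[445.4, 0.0, 281.0], [0.0, 445.4, 211.6], [0.0, 0.0, 1.0]] [[-0.8776, -0.3167, 0.3598, 1.1015], [0.479, -0.6082, 0.633, 1.0779], [0.0183, 0.7279, 0.6854, 1.1315], [0.0, 0.0, 0.0, 1.0]] ['color', 'K', 'T']
side [[542.8, 0.0, 276.0], [0.0, 542.8, 216.3], [0.0, 0.0, 1.0]] [[0.9964, 0.0545, -0.0648, 0.4227], [-0.0828, 0.7875, -0.6108, -0.8485], [0.0177, 0.6139, 0.7892, 1.1927], [0.0, 0.0, 0.0, 1.0]] ['color', 'K', 'T']
wrist [[358.2, 0.0, 278.2], [0.0, 358.2, 208.7], [0.0, 0.0, 1.0]] [[0.3449, -0.9044, -0.2513, 0.1512], [0.9386, 0.332, 0.0934, 0.6101], [-0.0011, -0.2681, 0.9634, 0.3734], [0.0, 0.0, 0.0, 1.0]] ['color', 'K', 'T']
```

View pics/scene0.png

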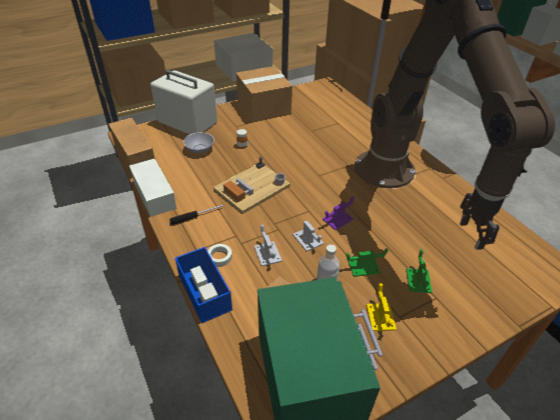

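View pics/side0.png

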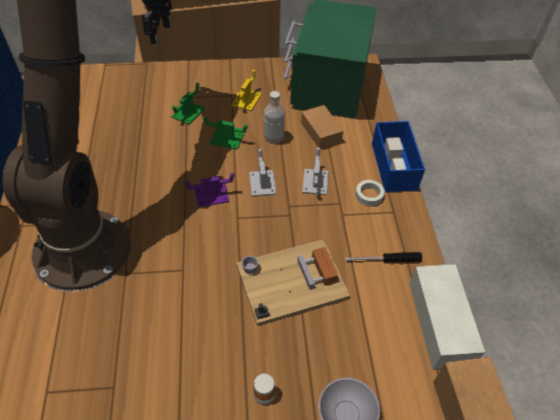

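View pics/wrist0.png

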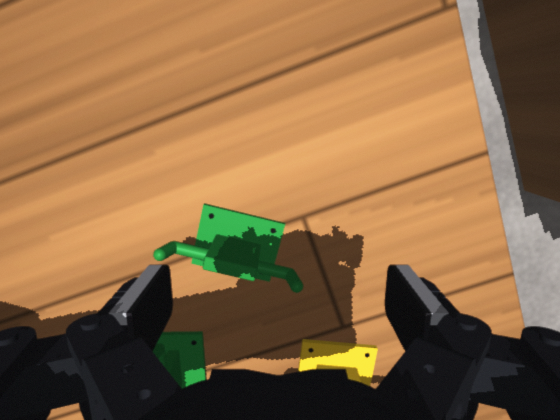

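Scene/side show two unpainted aluminium brackets: side (262,178) and (316,176), scene (308,235) and (267,248). The purple, green and yellow ones are decoys. I'll enlarge these two and the jig.

```bash
python3 - <<'E'
import cv2,numpy as np
a=cv2.imread("pics/side0.png");b=cv2.imread("pics/scene0.png")
cv2.imwrite("pics/c1.png",cv2.resize(a[135:215,235:345],None,fx=7,fy=7,interpolation=cv2.INTER_CUBIC))
cv2.imwrite("pics/c2.png",cv2.resize(b[210:275,240:335],None,fx=8,fy=8,interpolation=cv2.INTER_CUBIC))
cv2.imwrite("pics/c3.png",cv2.resize(a[235:325,230:355],None,fx=6,fy=6,interpolation=cv2.INTER_CUBIC))
E
```

```text
(no output)
```

View pics/c1.png

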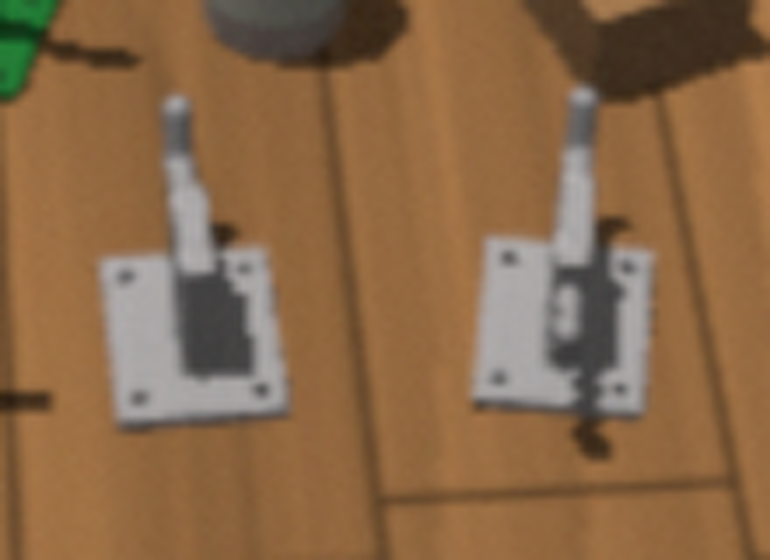

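View pics/c2.png

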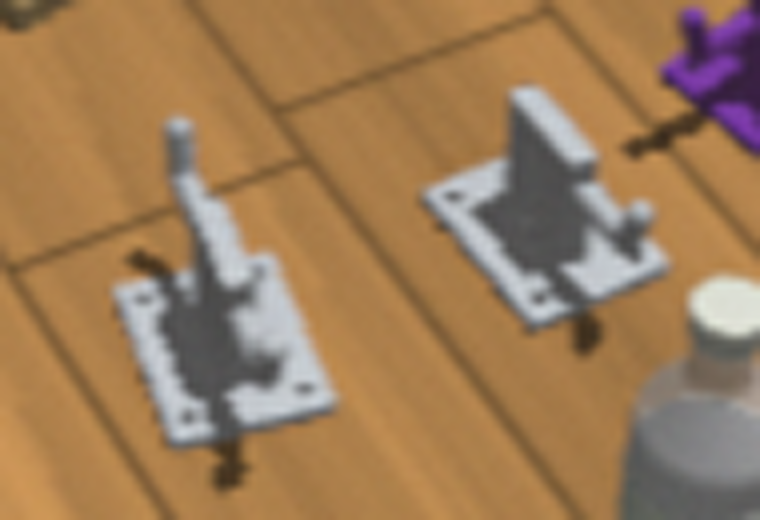

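View pics/c3.png

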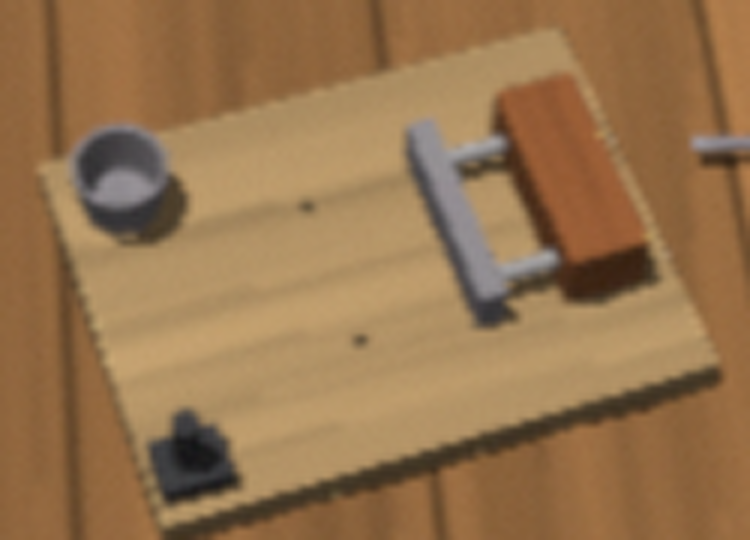

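Target: side (316,176) / scene (267,248). It shows an arm at both ends of the web and two arm shadows. The one at side (262,178) / scene (308,235) has a single arm, so it is the single_hook. Next I'll crop the jig in the scene picture and fit poses.

```bash
cat > h.py <<'E'
import numpy as np,cv2
from scipy.optimize import least_squares
def load(n):
    d=np.load(f"pics/{n}.npz"); return d["K"],d["T"]
def proj(P,K,T):
    P=np.atleast_2d(P); q=(P-T[:3,3])@T[:3,:3]
    return np.c_[K[0,2]+K[0,0]*q[:,0]/-q[:,2],K[1,2]+K[1,1]*-q[:,1]/-q[:,2]]
def ray(px,K,T,z):
    d=T[:3,:3]@np.array([(px[0]-K[0,2])/K[0,0],-(px[1]-K[1,2])/K[1,1],-1.]); o=T[:3,3]
    return o+d*(z-o[2])/d[2]
def unc(p,off,s): return (np.array(p,float)+.5)/s-.5+np.array(off)
def place(L,x):
    c,s=np.cos(x[2]),np.sin(x[2]); L=np.atleast_2d(L)
    return np.c_[x[0]+c*L[:,0]-s*L[:,1],x[1]+s*L[:,0]+c*L[:,1],L[:,2]]
def fit(obs,x0):
    f=lambda x:np.concatenate([(proj(place(L,x),K,T)-uv).ravel() for L,uv,K,T in obs])
    r=least_squares(f,x0,loss="soft_l1"); return r.x,f(r.x).reshape(-1,2)
E
python3 - <<'E'
from h import *
Ks=load("side0");Kc=load("scene0")
L=np.array([[-35,45,6],[35,45,6],[35,-45,6],[-35,-45,6]])/1000
uv=unc([[487,237],[655,250],[642,408],[475,400]],(235,135),7)
print([ray(u,*Ks,.006).round(4) for u in uv])
uc=unc([[172,440],[338,402],[272,255],[113,287]],(240,210),8)
print([ray(u,*Kc,.006).round(4) for u in uc])
J=np.array([[-120,90,18],[120,90,18],[120,-90,18],[-120,-90,18]])/1000
uj=unc([[40,165],[557,30],[720,370],[163,525]],(230,235),6)
print([ray(u,*Ks,.018).round(4) for u in uj])
b=cv2.imread("pics/scene0.png")
cv2.imwrite("pics/c4.png",cv2.resize(b[145:215,205:300],None,fx=8,fy=8,interpolation=cv2.INTER_CUBIC))
E
```

```text
[array([0.6186, 0.2442, 0.006 ]), array([0.6891, 0.2319, 0.006 ]), array([0.6713, 0.145 , 0.006 ]), array([0.6033, 0.1539, 0.006 ])]
[array([0.6896, 0.2302, 0.006 ]), array([0.6197, 0.244 , 0.006 ]), array([0.6052, 0.1582, 0.006 ]), array([0.6738, 0.1432, 0.006 ])]
[array([ 0.4048, -0.0809,  0.018 ]), array([ 0.6357, -0.0261,  0.018 ]), array([ 0.6795, -0.201 ,  0.018 ]), array([ 0.447 , -0.2541,  0.018 ])]
```

View pics/c4.png

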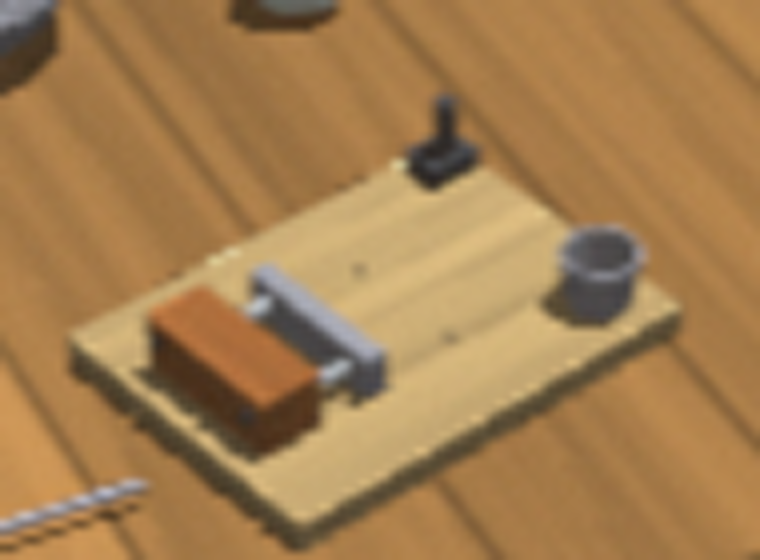

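Bracket corners from both cameras agree within about 3 mm and the sizes match. Fitting both now.

```bash
cat > est.py <<'E'
from h import *
Ks=load("side0");Kc=load("scene0")
L=np.array([[-35,45,6],[35,45,6],[35,-45,6],[-35,-45,6]])/1000
us=unc([[487,237],[655,250],[642,408],[475,400]],(235,135),7)
uc=unc([[338,402],[172,440],[113,287],[272,255]],(240,210),8)
for o in ([(L,us,*Ks),(L,uc,*Kc)],[(L,us,*Ks)],[(L,uc,*Kc)]):
    x,r=fit(o,[.647,.194,-.17]); print("brk",x[:2].round(4),np.degrees(x[2]).round(2),np.abs(r).max().round(2))
J=np.array([[-120,90,18],[120,90,18],[120,-90,18],[-120,-90,18]])/1000
S=np.array([[30,45,43],[42,45,43],[42,-45,43],[30,-45,43]])/1000
js=unc([[40,165],[557,30],[720,370],[163,525]],(230,235),6)
ss=unc([[408,128],[432,120],[507,290],[480,298]],(230,235),6)
jc=unc([[682,308],[297,530],[70,338]],(205,145),8); Jc=J[:3]
sc=unc([[385,352],[357,368],[253,272],[272,263]],(205,145),8)
for o in ([(J,js,*Ks),(S,ss,*Ks),(Jc,jc,*Kc),(S,sc,*Kc)],[(J,js,*Ks),(S,ss,*Ks)],[(Jc,jc,*Kc),(S,sc,*Kc)],[(S,sc,*Kc),(S,ss,*Ks)]):
    x,r=fit(o,[.54,-.14,.23]); print("jig",x[:2].round(4),np.degrees(x[2]).round(2),np.abs(r).max().round(2),"seat",place([.0075,0,.018],x).round(4))
E
python3 est.py
python3 - <<'E'
from scipy.spatial.transform import Rotation as R
import numpy as np
from workcell import bot
s=bot.sense();print(R.from_quat(s["eef_rot"]).as_matrix().round(3))
E
```

```text
brk [0.6462 0.1937] -10.33 0.62
brk [0.6455 0.1938] -10.11 0.44
brk [0.647  0.1938] -10.61 0.5
jig [ 0.5426 -0.139 ] 13.38 1.59 seat [[ 0.5499 -0.1373  0.018 ]]
jig [ 0.5419 -0.1396] 13.51 0.69 seat [[ 0.5492 -0.1378  0.018 ]]
jig [ 0.5454 -0.136 ] 13.08 1.19 seat [[ 0.5527 -0.1343  0.018 ]]
jig [ 0.5427 -0.1381] 12.89 1.55 seat [[ 0.55   -0.1364  0.018 ]]
[[ 0.939 -0.     0.345]
 [-0.345 -0.001  0.939]
 [ 0.    -1.    -0.001]]
```

Both fits agree: bracket at (0.646, 0.194), yaw −10.3°. The jig is at about (0.542, −0.139), yaw 13.4°. I'll write the move helper and start towards the bracket.

```bash
cat > g.py <<'E'
import sys,numpy as np
from scipy.spatial.transform import Rotation as R
from workcell import bot
def goal(p,yaw,verbose=True):
    s=bot.sense(); Rc=R.from_quat(s["eef_rot"]).as_matrix()
    y=np.radians(yaw); z=np.array([np.cos(y),np.sin(y),0]); yy=np.array([0,0,-1.]); x=np.cross(yy,z)
    G=np.c_[x,yy,z]
    d=Rc.T@(np.array(p)-s["position"]); w=np.degrees(R.from_matrix(Rc.T@G).as_rotvec())
    print("t",round(s["t"],2),"pos",s["position"].round(4),"yaw",np.degrees(np.arctan2(Rc[1,2],Rc[0,2])).round(2),"tilt",(Rc[2,[0,2]]*57.3).round(2),"F",s["contact_force"].round(2),"w",round(s["gripper_width"],4))
    print("shift",d.round(4),"turn",w.round(2))
if __name__=="__main__":
    a=list(map(float,sys.argv[1:])); goal(a[:3],a[3])
E
python3 -m crank '[[0.045,0,-0.018,0,8,0,100],[0.09,0,-0.036,0,16,0,100],[0.135,0,-0.054,0,24,0,100],[0.18,0,-0.072,0,32,0,100],[0.225,0,-0.09,0,40,0,100]]'
python3 g.py .6462 .1937 .405 -10.3
```

```text
t: 0.65
position: [0.3967, 0.4231, 0.4047]
eef_rot: [0.611, -0.356, 0.356, -0.611]
contact_force: [0.5, 0.9, -0.6]
gripper_width: 0.0854
t 0.65 pos [0.3967 0.4231 0.4047] yaw 29.52 tilt [-0. -0.] F [ 0.52  0.95 -0.58] w 0.0854
shift [ 0.3226 -0.0004  0.1041] turn [ 1.000e-02  3.982e+01 -0.000e+00]
```

```bash

python3 -m crank '[[0.04,0,0.012,0,8,0,100],[0.08,0,0.024,0,16,0,100],[0.12,0,0.037,0,24,0,100],[0.16,0,0.05,0,32,0,100],[0.2,0,0.064,0,39.8,0,100]]'
python3 g.py .6462 .1937 .405 -10.3
```

```text
t: 1.15
position: [0.5515, 0.2817, 0.4046]
eef_rot: [-0.453, 0.543, -0.543, 0.453]
contact_force: [0.8, 0.5, 0.1]
gripper_width: 0.0855
t 1.15 pos [0.5515 0.2817 0.4046] yaw -10.27 tilt [ 0.   -0.02] F [0.85 0.5  0.06] w 0.0855
shift [ 0.0697 -0.0004  0.1089] turn [0.02 0.03 0.  ]
```

```bash

python3 -m crank '[[0.025,0,0.036,0,0,0,100],[0.05,0,0.072,0,0,0,100],[0.07,0,0.109,0,0,0,100],[0.07,0.04,0.109,0,0,0,100],[0.07,0.07,0.109,0,0,0,100]]'
python3 g.py .6462 .1937 .205 -10.3
python3 - <<'E'
from workcell import bot
import cv2,numpy as np
for n in ["wrist"]:
    c=bot.capture(n); cv2.imwrite(f"pics/{n}1.png",c["color"])
    np.savez(f"pics/{n}1.npz",**{k:c[k] for k in("color","K","T")})
E
```

```text
t: 1.65
position: [0.6467, 0.1934, 0.3332]
eef_rot: [0.454, -0.542, 0.542, -0.454]
contact_force: [-0.5, 0.3, -0.7]
gripper_width: 0.0856
t 1.65 pos [0.6467 0.1934 0.3332] yaw -10.13 tilt [0.03 0.03] F [-0.54  0.27 -0.72] w 0.0856
shift [-0.0003  0.1282 -0.0006] turn [-0.03  0.17  0.03]
```

View pics/wrist1.png

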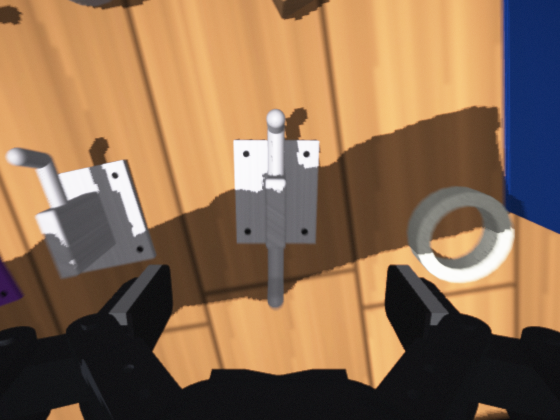

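Wrist picture: the bracket is centred between the pads with two arms, tips at (276,118) and (276,300). The single hook is at left (95,215). I'll check the fit with this camera.

```bash
python3 - <<'E'
from h import *
Kw=load("wrist1")
L=np.array([[-35,45,6],[35,45,6],[35,-45,6],[-35,-45,6],[0,64,78],[0,-64,78]])/1000
u=np.array([[234,140],[320,141],[315,243],[236,243],[276,116],[276,303]],float)
print(proj(place(L,[.6462,.1937,np.radians(-10.3)]),*Kw).round(1).tolist())
x,r=fit([(L,u,*Kw)],[.647,.194,-.18]);print(x[:2].round(4),np.degrees(x[2]),r.round(1).tolist())
x,r=fit([(L[:4],u[:4],*Kw)],[.647,.194,-.18]);print(x[:2].round(4),np.degrees(x[2]),r.round(1).tolist())
E
```

```text
[[235.0, 137.8], [321.0, 138.0], [317.4, 241.7], [238.1, 241.5], [278.1, 115.3], [277.6, 303.5]]
[0.6447 0.1928] -10.516854823821326 [[-0.3, -1.0], [-0.5, -1.5], [0.7, -0.0], [0.4, -0.5], [0.3, 1.1], [-0.6, 1.9]]
[0.6445 0.1921] -10.893840963745765 [[-0.0, -0.4], [-0.2, -0.3], [0.3, 1.0], [0.0, 0.1]]
```

```bash

python3 -m crank '[[0.0006,0.04,-0.001,0,0.4,0,100],[0.0006,0.08,-0.001,0,0.4,0,100],[0.0006,0.11,-0.001,0,0.4,0,100],[0.0006,0.128,-0.001,0,0.4,0,100],[0.0006,0.128,-0.001,0,0.4,0,100]]'
python3 g.py .6455 .193 .205 -10.5
python3 - <<'E'
from workcell import bot
import cv2,numpy as np
for n in ["wrist","side"]:
    c=bot.capture(n); im=c["color"]
    if n=="side": im=cv2.resize(im[80:260,220:400],None,fx=3,fy=3,interpolation=cv2.INTER_CUBIC)
    cv2.imwrite(f"pics/{n}2.png",im)
E
```

```text
t: 2.2
position: [0.6436, 0.1951, 0.2043]
eef_rot: [-0.455, 0.544, -0.542, 0.451]
contact_force: [0.5, 0.1, 0.7]
gripper_width: 0.0853
t 2.2 pos [0.6436 0.1951 0.2043] yaw -10.33 tilt [ 0.13 -0.25] F [0.49 0.05 0.68] w 0.0853
shift [ 0.0017 -0.0007  0.0023] turn [0.25 0.17 0.13]
```

View pics/wrist2.png

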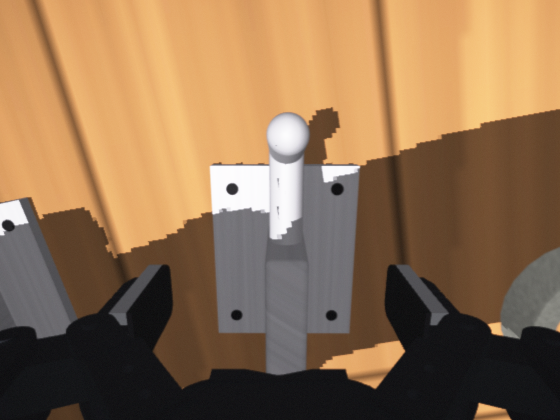

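View pics/side2.png

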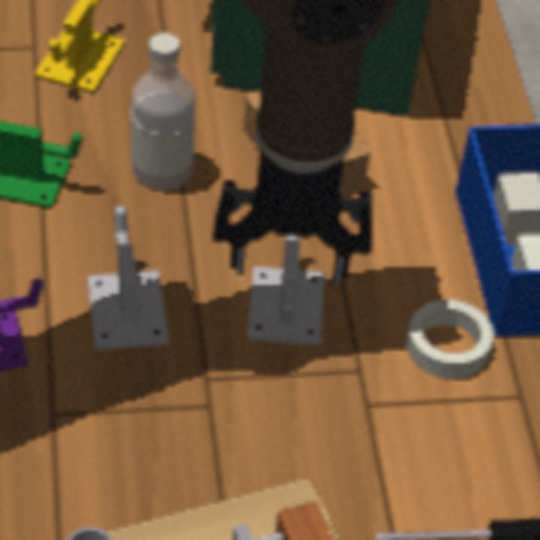

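The pads straddle the web. Let it settle, re-read, then close.

```bash

python3 -m crank '[[0,0,0,0,0,0,100],[0,0,0,0,0,0,100]]'
python3 g.py .6455 .193 .205 -10.5
python3 - <<'E'
from h import *
from workcell import bot
c=bot.capture("wrist");K,T=c["K"],c["T"]
cv2.imwrite("pics/wrist3.png",c["color"]);np.savez("pics/wrist3.npz",K=K,T=T)
L=np.array([[-35,45,6],[35,45,6],[35,-45,6],[-35,-45,6]])/1000
print(proj(place(L,[.6455,.193,np.radians(-10.5)]),K,T).round(1).tolist())
cv2.imwrite("pics/c5.png",cv2.resize(c["color"][150:390,190:380],None,fx=2.5,fy=2.5))
E
```

```text
t: 2.5
position: [0.6453, 0.195, 0.2084]
eef_rot: [0.452, -0.543, 0.543, -0.454]
contact_force: [-0.3, -0.3, 0.6]
gripper_width: 0.0855
t 2.5 pos [0.6453 0.195  0.2084] yaw -10.35 tilt [-0.08  0.12] F [-0.28 -0.3   0.58] w 0.0855
shift [0.002  0.0034 0.0005] turn [-0.12  0.15 -0.08]
[[206.8, 163.4], [352.3, 163.7], [342.9, 327.4], [215.1, 327.3]]
```

View pics/c5.png

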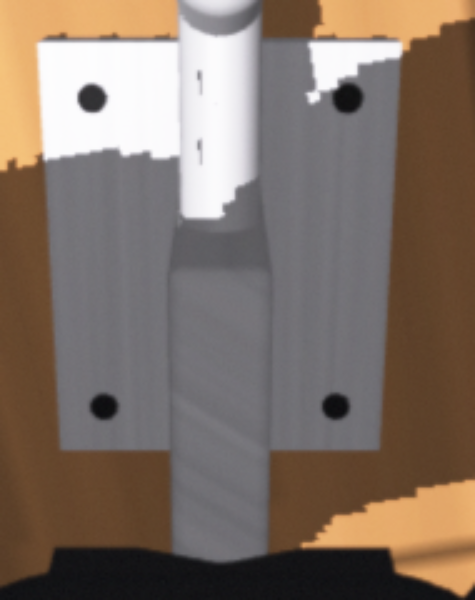

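The plate corners are within 1.5 mm of prediction, so I'll close.

```bash

python3 -m crank '[[0.001,0,0,0,0,0,60],[0.001,0,0,0,0,0,40],[0.001,0,0,0,0,0,20],[0.001,0,0,0,0,0,5],[0.001,0,0,0,0,0,5]]' 80
python3 -m crank '[[0,0,0,0,0,0,5],[0,0,0,0,0,0,5],[0,0,0,0,0,0,5],[0,0,0,0,0,0,5],[0,0,0,0,0,0,5]]' 80
python3 g.py .6455 .193 .205 -10.5
```

```text
t: 3.05
position: [0.6446, 0.1939, 0.2068]
eef_rot: [0.453, -0.543, 0.543, -0.453]
contact_force: [-5.6, 1.2, 12.0]
gripper_width: 0.0131
t: 3.55
position: [0.6447, 0.1939, 0.2068]
eef_rot: [0.453, -0.543, 0.543, -0.453]
contact_force: [0.5, -0.3, 1.4]
gripper_width: 0.0128
t 3.55 pos [0.6447 0.1939 0.2068] yaw -10.36 tilt [-0.01  0.01] F [ 0.5  -0.31  1.36] w 0.0128
shift [0.0007 0.0018 0.001 ] turn [-0.01  0.14 -0.01]
```

Gripped: width is about 13 mm against the 14 mm web. Lift 100 mm and check the weight.

```bash

python3 -m crank '[[0,-0.005,0,0,0,0,5],[0,-0.02,0,0,0,0,5],[0,-0.05,0,0,0,0,5],[0,-0.08,0,0,0,0,5],[0,-0.1,0,0,0,0,5]]'
python3 -m crank '[[0,0,0,0,0,0,5],[0,0,0,0,0,0,5]]'
python3 g.py .5499 -.1373 .31 13.4
python3 - <<'E'
from workcell import bot
import cv2,numpy as np
for n in ["wrist","side","scene"]:
    c=bot.capture(n); im=c["color"]; np.savez(f"pics/{n}4.npz",**c)
    if n=="side": im=cv2.resize(im[80:260,220:400],None,fx=3,fy=3,interpolation=cv2.INTER_CUBIC)
    if n=="scene": im=cv2.resize(im[150:290,180:360],None,fx=4,fy=4,interpolation=cv2.INTER_CUBIC)
    cv2.imwrite(f"pics/{n}4.png",im)
E
```

```text
t: 4.05
position: [0.6449, 0.1937, 0.3099]
eef_rot: [0.452, -0.543, 0.543, -0.454]
contact_force: [1.0, 0.7, -2.4]
gripper_width: 0.0135
t: 4.25
position: [0.6443, 0.1939, 0.3069]
eef_rot: [-0.453, 0.543, -0.543, 0.453]
contact_force: [0.7, -1.4, -3.4]
gripper_width: 0.013
t 4.25 pos [0.6443 0.1939 0.3069] yaw -10.35 tilt [-0.03  0.01] F [ 0.75 -1.43 -3.42] w 0.013
shift [ 0.3428 -0.0033 -0.0334] turn [-2.000e-02 -2.375e+01 -2.000e-02]
```

View pics/wrist4.png

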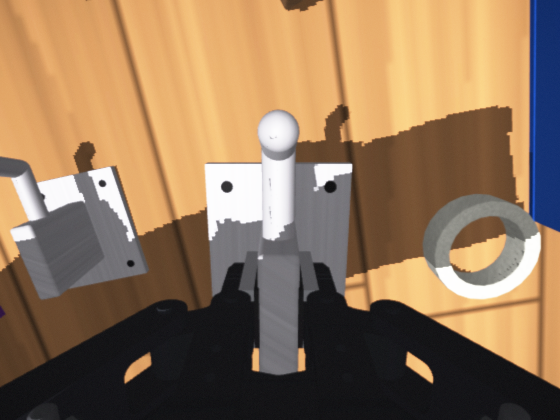

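View pics/side4.png

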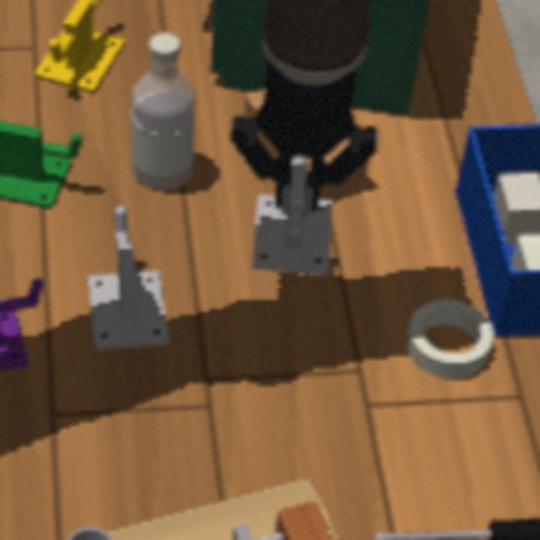

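View pics/scene4.png

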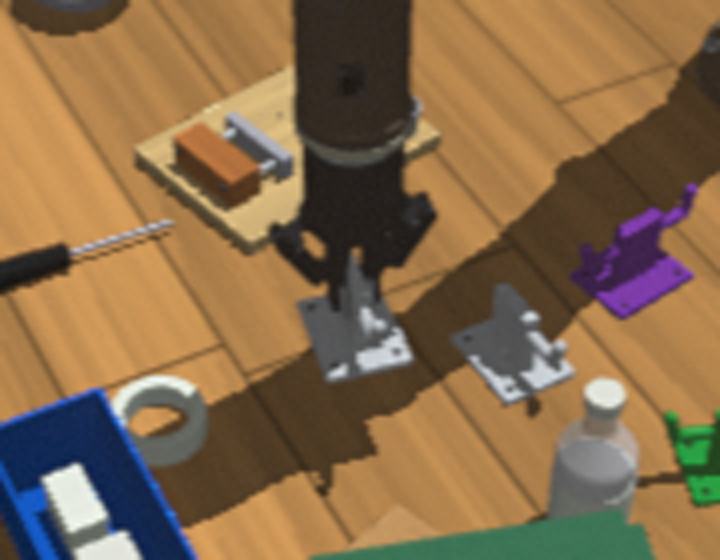

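Lifted, plate level, force about −3 N, which fits the bracket's weight. The single hook is untouched. Compute the move to the staging point in front of the stop.

```bash
python3 g.py .528 -.1425 .307 13.4
python3 - <<'E'
from h import *
Kw=load("wrist4");K,T=Kw
L=np.array([[-35,45,6],[35,45,6],[0,64,78]])/1000
u=np.array([[206,163],[352,163],[278,111]],float)
def f(x): return (proj(place(L,[x[0],x[1],np.radians(-10.36+x[3])])+[0,0,x[2]],K,T)-u).ravel()
r=least_squares(f,[.6443,.193,.1,0]);print(r.x,r.fun.round(2))
E
```

```text
t 4.4 pos [0.644  0.1939 0.3052] yaw -10.36 tilt [ 0.07 -0.13] F [-0.07  0.09 -2.76] w 0.0135
shift [ 0.3517 -0.0013 -0.0536] turn [  0.15 -23.76   0.04]
[0.64455675 0.19577409 0.10532351 0.20200892] [-3.64 -5.87  2.67 -6.44  0.53  6.74]
```

```bash

python3 -m crank '[[0.025,0,-0.004,0,-2,0,5],[0.06,0,-0.01,0,-5,0,5],[0.1,0,-0.016,0,-8,0,5],[0.14,0,-0.022,0,-10,0,5],[0.18,0,-0.028,0,-12,0,5]]'
python3 g.py .528 -.1425 .307 13.4
```

```text
t: 4.9
position: [0.5836, 0.0204, 0.3056]
eef_rot: [0.508, -0.493, 0.492, -0.507]
contact_force: [2.0, -0.5, -2.8]
gripper_width: 0.013
t 4.9 pos [0.5836 0.0204 0.3056] yaw 1.73 tilt [ 0.02 -0.11] F [ 2.   -0.49 -2.84] w 0.013
shift [ 0.1612 -0.0012 -0.0605] turn [ 1.100e-01 -1.167e+01  1.000e-02]
```

```bash

python3 -m crank '[[0.04,0,-0.015,0,-3,0,5],[0.08,0,-0.03,0,-6,0,5],[0.12,0,-0.045,0,-9,0,5],[0.15,0,-0.056,0,-11,0,5],[0.162,0,-0.06,0,-11.7,0,5]]'
python3 -m crank '[[0,0,0,0,0,0,5],[0,0,0,0,0,0,5]]'
python3 g.py .528 -.1425 .307 13.4
python3 - <<'E'
from workcell import bot
import cv2,numpy as np
for n in ["wrist","side","scene"]:
    c=bot.capture(n); im=c["color"]; np.savez(f"pics/{n}5.npz",**c)
    if n=="side": im=cv2.resize(im[200:340,215:375],None,fx=5,fy=5,interpolation=cv2.INTER_CUBIC)
    if n=="scene": im=cv2.resize(im[110:230,190:340],None,fx=5,fy=5,interpolation=cv2.INTER_CUBIC)
    cv2.imwrite(f"pics/{n}5.png",im)
E
```

```text
t: 5.4
position: [0.5273, -0.1459, 0.306]
eef_rot: [0.555, -0.44, 0.439, -0.553]
contact_force: [1.3, 1.3, -3.2]
gripper_width: 0.0134
t: 5.6
position: [0.5293, -0.1413, 0.306]
eef_rot: [0.555, -0.439, 0.438, -0.555]
contact_force: [-0.5, 0.5, -3.1]
gripper_width: 0.0133
t 5.6 pos [ 0.5293 -0.1413  0.306 ] yaw 13.31 tilt [-0.05 -0.05] F [-0.47  0.53 -3.08] w 0.0133
shift [ 0.0008 -0.001  -0.0016] turn [ 0.05 -0.09 -0.05]
```

View pics/wrist5.png

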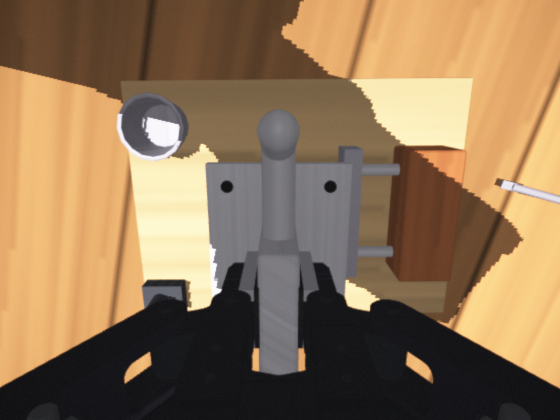

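View pics/side5.png

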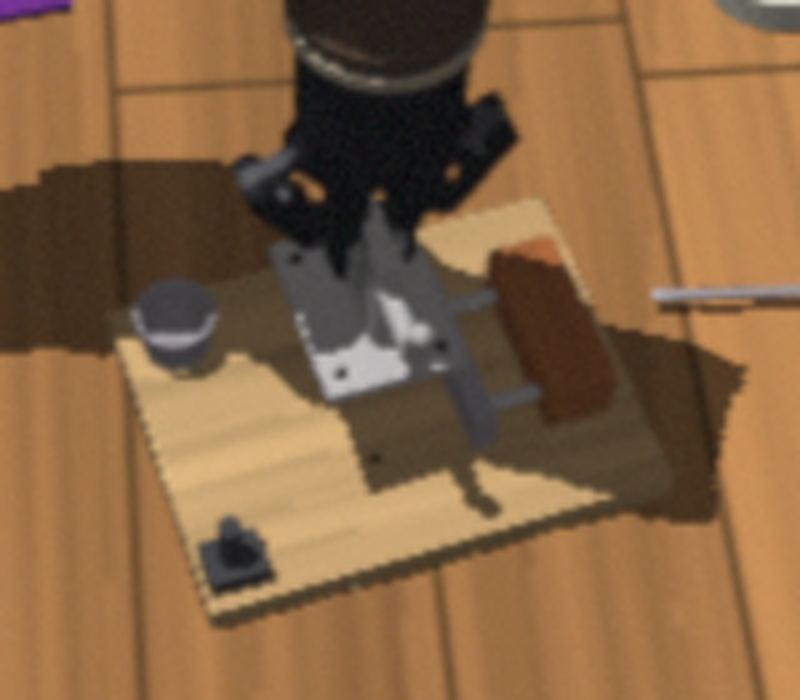

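View pics/scene5.png

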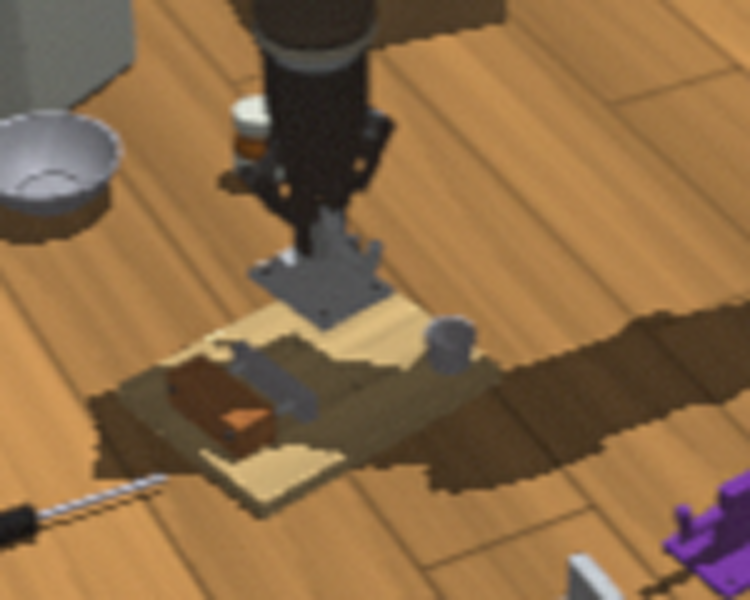

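Wrist picture: the held plate's far edge runs (206,163)–(352,163) and the board's edge (122,81)–(472,78), so they're nearly parallel. I'll enlarge for a precise relative fit.

```bash
python3 - <<'E'
import cv2
a=cv2.imread("pics/wrist5.png")
cv2.imwrite("pics/c6.png",cv2.resize(a[60:300,195:305],None,fx=2.5,fy=2.5,interpolation=cv2.INTER_CUBIC))
cv2.imwrite("pics/c7.png",cv2.resize(a[65:325,310:485],None,fx=2.3,fy=2.3,interpolation=cv2.INTER_CUBIC)) 
cv2.imwrite("pics/c7b.png",cv2.resize(a[130:290,320:480],None,fx=3.7,fy=3.7,interpolation=cv2.INTER_CUBIC))
cv2.imwrite("pics/c8.png",cv2.resize(a[65:325,110:240],None,fx=2.3,fy=2.3,interpolation=cv2.INTER_CUBIC))
E
```

```text
(no output)
```

View pics/c7.png

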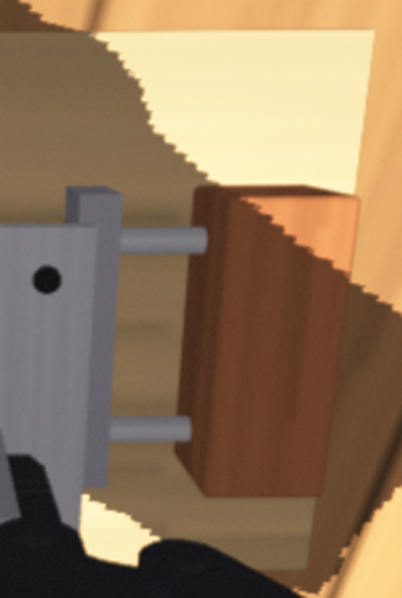

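View pics/c7b.png

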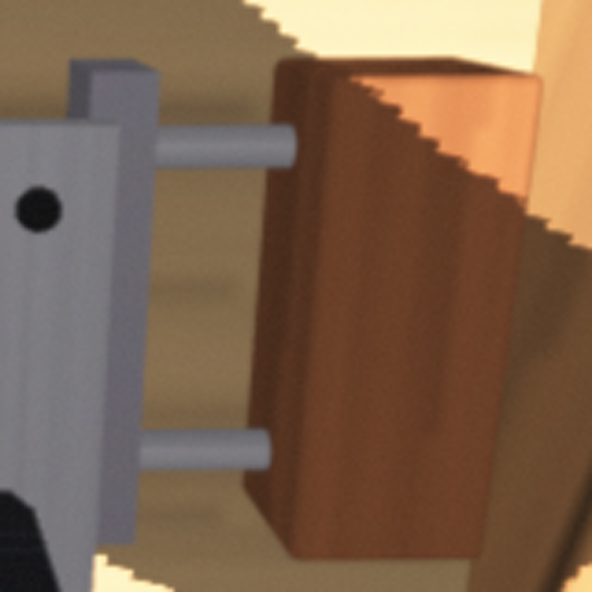

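View pics/c8.png

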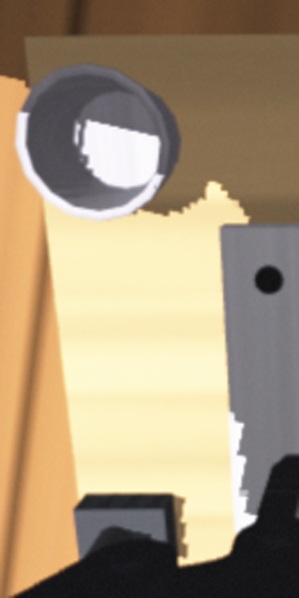

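```bash
cat > rel.py <<'E'
from h import *
K,T=load("wrist5")
mm=lambda a:np.array(a,float)/1000
Lj=mm([[120,90,18],[120,-90,18],[105,45,52],[105,-45,52],[69,-45,52],[-120,90,18],[30,45,43],[42,45,43],[42,-45,43]])
uj=np.vstack([unc([[374,30],[308,570],[359,197],[322,496],[208,496]],(310,65),2.3),unc([[26,38]],(110,65),2.3),unc([[92,72],[158,72],[135,543]],(320,130),3.7)])
x,r=fit([(Lj,uj,K,T)],[.5426,-.139,.233]);print("jig",x[:2].round(4),np.degrees(x[2]).round(2));print(r.round(1).tolist())
def f4(p): return (proj(place(Lj,p[:3])+[0,0,p[3]],K,T)-uj).ravel()
q=least_squares(f4,[*x,0],loss="soft_l1");print("jig+z",q.x.round(4),np.degrees(q.x[2]).round(2),np.abs(q.fun).max().round(1))
# bracket
c=np.vstack([unc([[220,226]],(110,65),2.3),unc([[120,122]],(320,130),3.7)])
le=unc([[231,410]],(110,65),2.3)[0];re=unc([[93,580]],(320,130),3.7)[0]
def f(b):
    P=lambda L:proj(place(mm(L),[b[0],b[1],b[3]])+[0,0,b[2]],K,T)
    a=P([[-35,45,6],[35,45,6]]); l=P([[-35,0,6],[-35,-20,6]]);rr=P([[35,-20,6],[35,-40,6]])
    d=lambda s,p:np.cross(s[1]-s[0],p-s[0])/np.linalg.norm(s[1]-s[0])
    return np.r_[(a-c).ravel(),d(l,le),d(rr,re)]
b=least_squares(f,[.528,-.142,.1,.233]).x;print("brk",b.round(4),np.degrees(b[3]).round(2),f(b).round(1))
for X in (x,q.x):
    d=b[:2]-X[:2];cc,s=np.cos(X[2]),np.sin(X[2]);print("brk in jig",(cc*d[0]+s*d[1]).round(4),(-s*d[0]+cc*d[1]).round(4),np.degrees(b[3]-X[2]).round(2))
E
python3 rel.py 2>/dev/null
```

```text
jig [ 0.5417 -0.1403] 13.97
[[0.7, -1.0], [-0.2, -0.0], [1.9, -1.0], [1.1, 1.3], [-1.9, 1.8], [-2.1, -0.1], [-0.6, 0.2], [0.2, -0.0], [-0.0, 0.3]]
jig+z [ 0.5423 -0.1404  0.2427 -0.002 ] 13.91 2.2
brk [ 0.5294 -0.1427  0.0984  0.2326] 13.33 [ 0.2 -0.2 -0.3  0.1 -0.2  0.3]
brk in jig -0.0126 0.0006 -0.64
brk in jig -0.0131 0.0009 -0.58
```

Relative to the jig the bracket is at x −12.8, y +0.7, yaw −0.6°, leaving a 7 mm gap to the stop. Correct these small errors and descend most of the way.

```bash

python3 -m crank '[[0.0007,0.01,-0.002,0,-0.6,0,5],[0.0007,0.025,-0.002,0,-0.6,0,5],[0.0007,0.045,-0.002,0,-0.6,0,5],[0.0007,0.06,-0.002,0,-0.6,0,5],[0.0007,0.068,-0.002,0,-0.6,0,5]]'
python3 -m crank '[[0,0,0,0,0,0,5],[0,0,0,0,0,0,5]]'
python3 - <<'E'
from workcell import bot
import cv2,numpy as np
print(bot.sense()["contact_force"])
for n in ["wrist","side","scene"]:
    c=bot.capture(n); im=c["color"]; np.savez(f"pics/{n}6.npz",**c)
    if n=="side": im=cv2.resize(im[200:340,215:375],None,fx=5,fy=5,interpolation=cv2.INTER_CUBIC)
    if n=="scene": im=cv2.resize(im[130:220,190:310],None,fx=6,fy=6,interpolation=cv2.INTER_CUBIC)
    cv2.imwrite(f"pics/{n}6.png",im)
print(bot.sense()["position"],bot.sense()["contact_force"])
E
```

```text
t: 6.25
position: [0.5271, -0.1422, 0.2368]
eef_rot: [0.558, -0.436, 0.435, -0.557]
contact_force: [-0.5, 1.6, -2.5]
gripper_width: 0.0128
t: 6.45
position: [0.5277, -0.1429, 0.2389]
eef_rot: [-0.557, 0.435, -0.436, 0.557]
contact_force: [1.0, -0.1, -2.3]
gripper_width: 0.0129
[ 0.96308401 -0.12126412 -2.32920935]
[ 0.52788031 -0.1430114   0.23940891] [-0.86503669  0.08434662 -2.00140747]
```

View pics/wrist6.png

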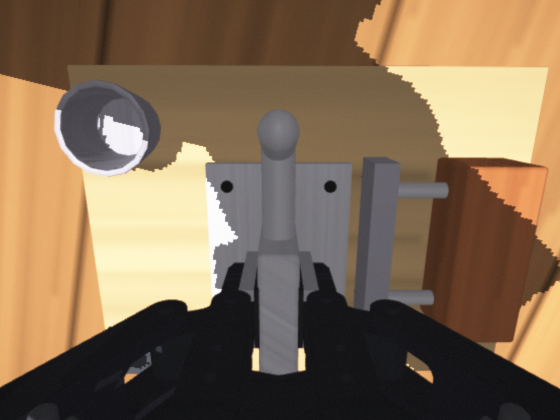

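View pics/scene6.png

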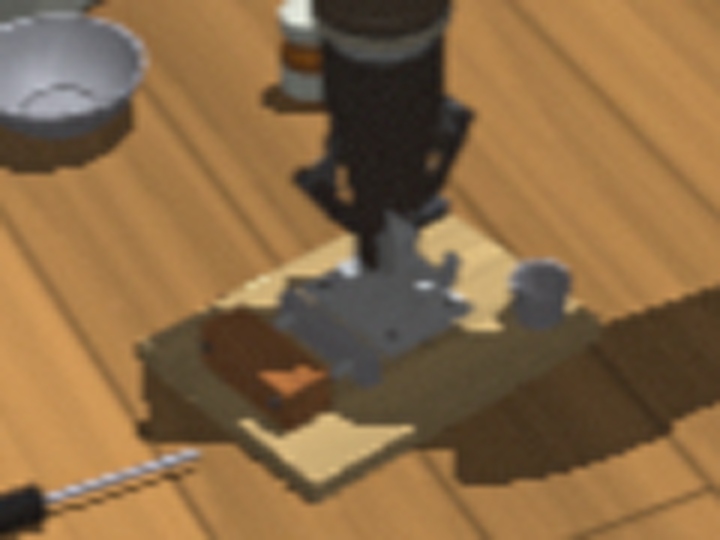

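```bash
python3 - <<'E'
import cv2
a=cv2.imread("pics/wrist6.png")
cv2.imwrite("pics/c9.png",cv2.resize(a[140:350,330:560],None,fx=3.2,fy=2.8,interpolation=cv2.INTER_CUBIC))
cv2.imwrite("pics/c9.png",cv2.resize(a[140:350,330:560],None,fx=2.8,fy=2.8,interpolation=cv2.INTER_CUBIC))
cv2.imwrite("pics/c10.png",cv2.resize(a[150:320,190:260],None,fx=3.5,fy=3.5,interpolation=cv2.INTER_CUBIC))
E
```

```text
(no output)
```

View pics/c9.png

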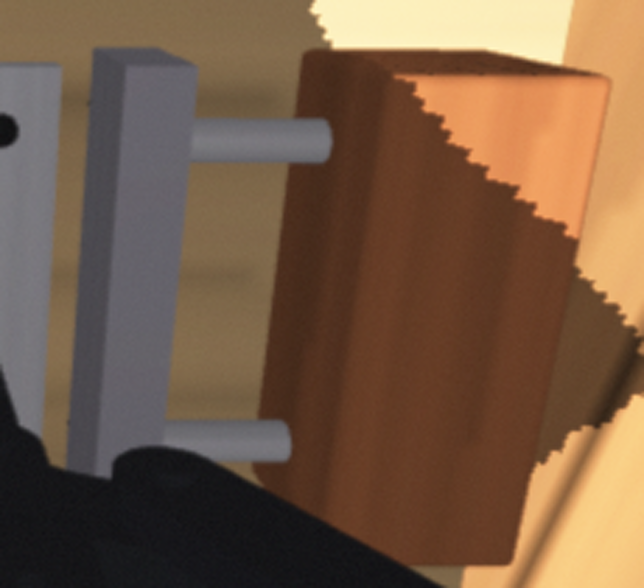

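View pics/c10.png

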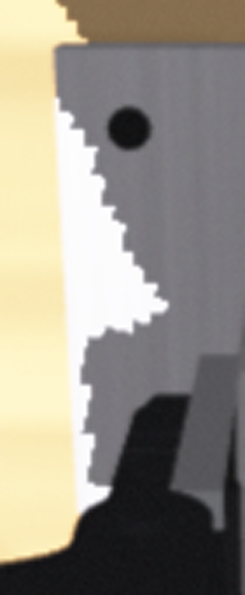

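```bash
cat > rel6.py <<'E'
from h import *
K,T=load("wrist6")
mm=lambda a:np.array(a,float)/1000
d=lambda s,p:np.cross(s[1]-s[0],p-s[0])/np.linalg.norm(s[1]-s[0])
Lj=mm([[-120,90,18],[120,90,18],[30,45,43],[42,45,43],[30,45,19],[105,45,52],[105,-45,52]])
uj=np.vstack([[[68,66],[546,68]],unc([[126,65],[196,67],[93,48],[610,78],[512,565]],(330,140),2.8)])
pl=unc([[104,470]],(330,140),2.8)[0]
def f4(p):
    P=lambda L:proj(place(L,p[:3])+[0,0,p[3] if len(p)>3 else 0],K,T)
    return np.r_[(P(Lj)-uj).ravel(),d(P(mm([[30,0,43],[30,-30,43]])),pl)]
c=np.vstack([unc([[55,45]],(190,150),3.5),unc([[60,66]],(330,140),2.8)])
le=unc([[78,510]],(190,150),3.5)[0];re=unc([[44,425]],(330,140),2.8)[0]
def f(b):
    P=lambda L:proj(place(mm(L),[b[0],b[1],b[3]])+[0,0,b[2]],K,T)
    return np.r_[(P([[-35,45,6],[35,45,6]])-c).ravel(),d(P([[-35,0,6],[-35,-20,6]]),le),d(P([[35,-20,6],[35,-40,6]]),re)]
b=least_squares(f,[.528,-.142,.03,.233]).x;print("brk",b.round(4),np.degrees(b[3]).round(2),f(b).round(1))
for x0 in ([.5426,-.139,.233],[.5426,-.139,.233,0]):
    q=least_squares(f4,x0,loss="soft_l1");X=q.x;print("jig",X.round(4),np.degrees(X[2]).round(2),q.fun.round(1).tolist())
    e=b[:2]-X[:2];cc,s=np.cos(X[2]),np.sin(X[2]);print("brk in jig",(cc*e[0]+s*e[1]).round(4),(-s*e[0]+cc*e[1]).round(4),np.degrees(b[3]-X[2]).round(2))
E
python3 rel6.py 2>/dev/null
```

```text
brk [ 0.5279 -0.1445  0.0318  0.243 ] 13.92 [-0.3  0.4  0.7 -0.3  0.3 -0.7]
jig [ 0.5416 -0.1408  0.2417] 13.85 [-2.7, -0.4, 2.8, -1.5, -0.7, 1.0, 0.2, 0.4, -0.6, 0.4, 2.6, -0.3, 1.2, 2.6, -3.4]
brk in jig -0.0142 -0.0004 0.07
jig [ 0.5422 -0.1407  0.2414 -0.0022] 13.83 [1.2, 0.3, 1.0, -0.7, -0.5, 0.7, 0.1, 0.0, -0.3, 0.1, 0.5, -0.7, -0.3, 0.2, -3.3]
brk in jig -0.0148 -0.0002 0.09
```

The bracket is at jig x −14.5, y −0.3, yaw +0.1°, and about 12–16 mm above the board. Lower gently, watching the vertical force.

```bash

cat > f.py <<'E'
from workcell import bot
import numpy as np
from scipy.spatial.transform import Rotation as R
s=bot.sense(); M=R.from_quat(s["eef_rot"]).as_matrix()
y=np.radians(13.85); Q=np.array([[np.cos(y),np.sin(y),0],[-np.sin(y),np.cos(y),0],[0,0,1]])
print("t",round(s["t"],2),"Fjig",(Q@s["contact_force"]).round(1),"Mtool",(M.T@s["torque"]).round(2),"posjig",(1000*Q@(np.array(s["position"])-[.5420,-.1407,0])).round(1),"yaw",np.degrees(np.arctan2(M[1,2],M[0,2])).round(2),"tilt",(M[2,[0,2]]*57.3).round(2),"w",round(s["gripper_width"],4))
E
python3 -m crank '[[0,0.003,0,0,0,0,5],[0,0.006,0,0,0,0,5],[0,0.008,0,0,0,0,5],[0,0.009,0,0,0,0,5],[0,0.009,0,0,0,0,5]]' >/dev/null; python3 f.py
for i in 1 ; do :; done
python3 -m crank '[[0,0.001,0,0,0,0,5],[0,0.002,0,0,0,0,5],[0,0.002,0,0,0,0,5]]' >/dev/null; python3 f.py
```

```text
t 7.1 Fjig [-0.4  0.2 -2.6] Mtool [ 0.04  0.01 -0.  ] posjig [-14.7   1.3 229.5] yaw 13.93 tilt [-0.01 -0.02] w 0.0131
t 7.4 Fjig [ 0.7 -0.1 -3.3] Mtool [-0.    0.07  0.01] posjig [-14.6   1.3 227.6] yaw 13.94 tilt [-0.   -0.01] w 0.0128
```

```bash

python3 -m crank '[[0,0.001,0,0,0,0,5],[0,0.0015,0,0,0,0,5],[0,0.0015,0,0,0,0,5]]' >/dev/null; python3 f.py
python3 -m crank '[[0,0.0005,0,0,0,0,5],[0,0.001,0,0,0,0,5],[0,0.001,0,0,0,0,5]]' >/dev/null; python3 f.py
```

```text
t 7.7 Fjig [ 0.6  0.1 -3.3] Mtool [-0.01 -0.02  0.01] posjig [-14.6   1.3 226.1] yaw 13.94 tilt [-0. -0.] w 0.0134
t 8.0 Fjig [ 0.   0.2 -2.7] Mtool [ 0.03 -0.02 -0.02] posjig [-14.6   1.3 225.2] yaw 13.94 tilt [-0. -0.] w 0.013
```

```bash

for i in 1; do python3 -m crank '[[0,0.0005,0,0,0,0,5],[0,0.001,0,0,0,0,5],[0,0.001,0,0,0,0,5]]' >/dev/null; python3 f.py; done
python3 - <<'E'
from workcell import bot
import cv2,numpy as np
c=bot.capture("scene"); cv2.imwrite("pics/scene7.png",cv2.resize(c["color"][140:220,205:305],None,fx=7,fy=7,interpolation=cv2.INTER_CUBIC))
E
```

```text
t 8.3 Fjig [-1.8  1.8  5.2] Mtool [-0.46  0.01  0.2 ] posjig [-14.5   1.2 224.7] yaw 13.94 tilt [-0.01  0.02] w 0.013
```

View pics/scene7.png

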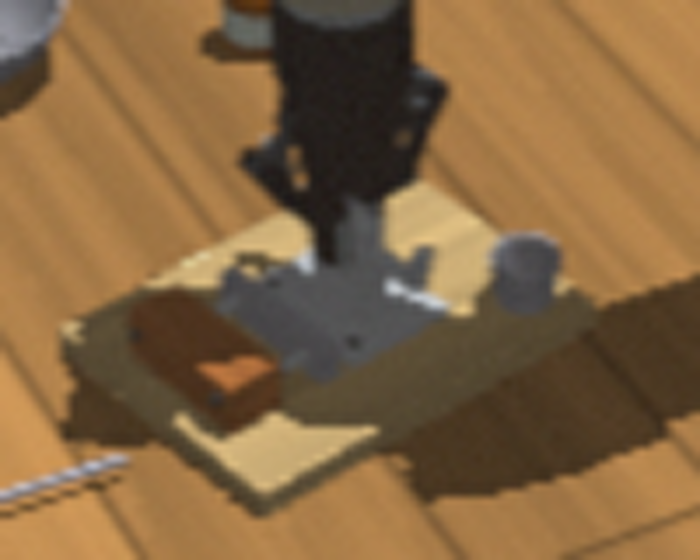

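Down on the board with about 8 N on it (posjig z 224.7). The scene picture shows the plate flat, with its front edge just before the stop. Now slide forward in small steps.

```bash

python3 -m crank '[[0,0,0.0015,0,0,0,5],[0,0,0.003,0,0,0,5],[0,0,0.0045,0,0,0,5],[0,0,0.006,0,0,0,5],[0,0,0.007,0,0,0,5]]' >/dev/null; python3 f.py
python3 -m crank '[[0,0,0,0,0,0,5],[0,0,0,0,0,0,5]]' >/dev/null; python3 f.py
python3 - <<'E'
from workcell import bot
import cv2,numpy as np
c=bot.capture("wrist"); np.savez("pics/wrist8.npz",**c); cv2.imwrite("pics/wrist8.png",cv2.resize(c["color"][140:350,190:480],None,fx=2.7,fy=2.7,interpolation=cv2.INTER_CUBIC))
E
```

```text
t 8.85 Fjig [-9.3  1.3 11.9] Mtool [-1.85  0.05  0.06] posjig [ -8.9   0.7 224.7] yaw 13.87 tilt [-0.02 -0.12] w 0.0131
t 9.05 Fjig [-6.9  0.9 10.4] Mtool [-1.45  0.01  0.04] posjig [ -8.7   0.7 224.7] yaw 13.88 tilt [-0.01 -0.1 ] w 0.0131
```

View pics/wrist8.png

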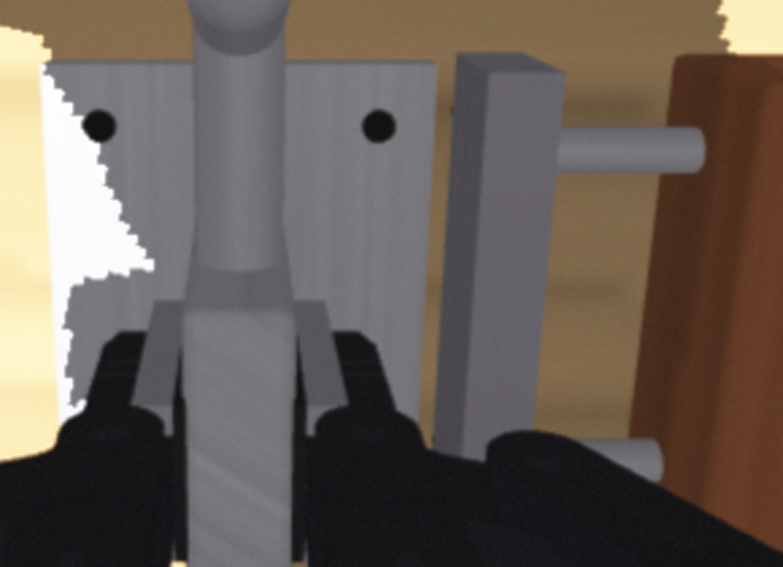

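Sliding with drag: 7 N at a 13 N normal force. The gap is down to about 3–4 mm. I'll ease the down-force a little and continue.

```bash

python3 -m crank '[[0,-0.0005,0.0005,0,0,0,5],[0,-0.0005,0.0015,0,0,0,5],[0,-0.0005,0.0025,0,0,0,5],[0,-0.0005,0.003,0,0,0,5]]' >/dev/null; python3 f.py
python3 -m crank '[[0,0,0,0,0,0,5],[0,0,0,0,0,0,5]]' >/dev/null; python3 f.py
python3 - <<'E'
from workcell import bot
import cv2,numpy as np
c=bot.capture("wrist"); np.savez("pics/wrist9.npz",**c); cv2.imwrite("pics/wrist9.png",cv2.resize(c["color"][140:350,190:480],None,fx=2.7,fy=2.7,interpolation=cv2.INTER_CUBIC))
E
```

```text
t 9.5 Fjig [-3.8  0.3  4.4] Mtool [-0.96  0.07  0.05] posjig [ -4.7   1.2 224.7] yaw 13.93 tilt [-0.01 -0.04] w 0.0128
t 9.7 Fjig [-3.8  0.9  3.4] Mtool [-0.83  0.08  0.06] posjig [ -4.8   1.2 224.7] yaw 13.93 tilt [-0.01 -0.02] w 0.0132
```

View pics/wrist9.png

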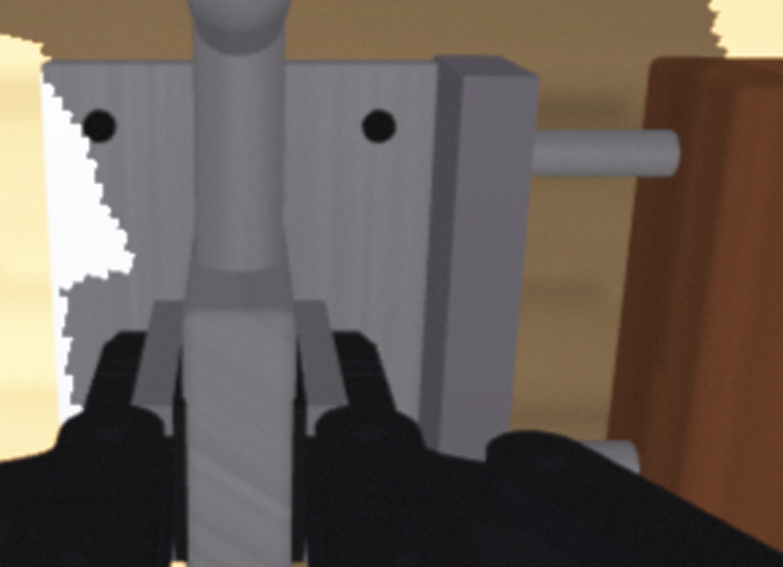

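The plate is just touching the stop, parallel and aligned at the +y end (435,60). Now press in gradually.

```bash

python3 -m crank '[[0,0,0.001,0,0,0,5],[0,0,0.0025,0,0,0,5],[0,0,0.004,0,0,0,5],[0,0,0.0055,0,0,0,5],[0,0,0.007,0,0,0,5]]' >/dev/null; python3 f.py
python3 -m crank '[[0,0,0,0,0,0,5],[0,0,0,0,0,0,5],[0,0,0,0,0,0,5]]' >/dev/null; python3 f.py
python3 - <<'E'
from workcell import bot
import cv2,numpy as np
for n in ["wrist","side"]:
    c=bot.capture(n); np.savez(f"pics/{n}10.npz",**c)
    im=c["color"]
    cv2.imwrite(f"pics/{n}10.png",cv2.resize(im[140:350,190:480],None,fx=2.7,fy=2.7,interpolation=cv2.INTER_CUBIC) if n=="wrist" else cv2.resize(im[225:335,230:360],None,fx=5.4,fy=5.4,interpolation=cv2.INTER_CUBIC))
E
```

```text
t 10.25 Fjig [-12.9   2.3  16.6] Mtool [-2.94  0.07  0.23] posjig [  0.6   1.  224.8] yaw 13.87 tilt [-0.07 -0.22] w 0.013
t 10.55 Fjig [-12.1   2.1  13.2] Mtool [-2.5   0.04  0.22] posjig [  0.7   1.1 224.8] yaw 13.87 tilt [-0.07 -0.19] w 0.0133
```

View pics/wrist10.png

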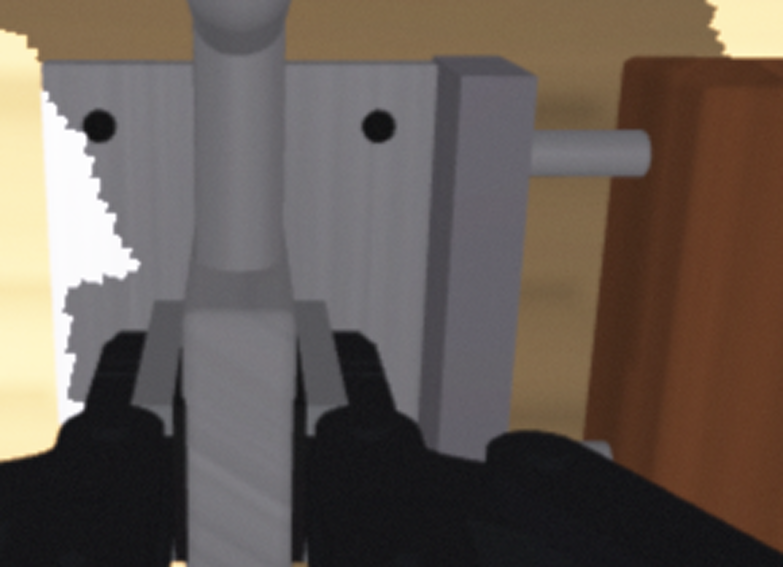

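View pics/side10.png

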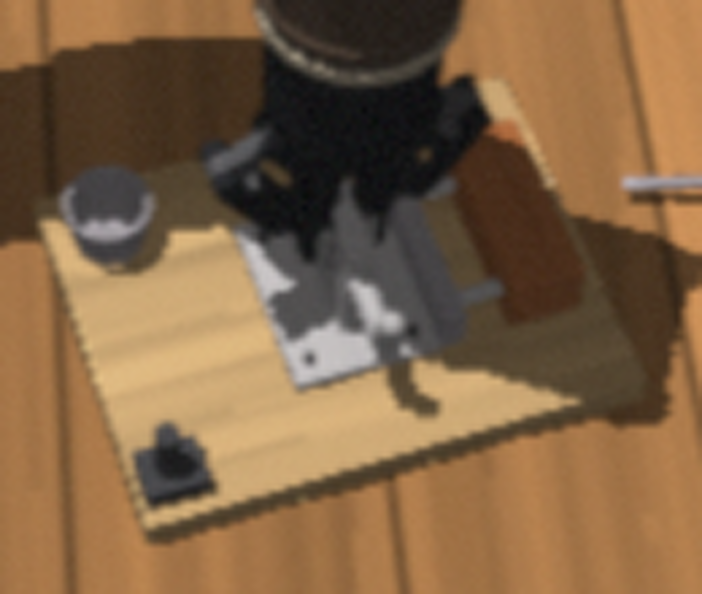

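The stop is in by about 5.5 mm, with the plate flush against it. Ease the down-force again and push on.

```bash

python3 -m crank '[[0,-0.0004,0.001,0,0,0,5],[0,-0.0007,0.0025,0,0,0,5],[0,-0.0009,0.004,0,0,0,5],[0,-0.001,0.005,0,0,0,5],[0,-0.001,0.006,0,0,0,5]]' >/dev/null; python3 f.py
python3 -m crank '[[0,0,0,0,0,0,5],[0,0,0,0,0,0,5],[0,0,0,0,0,0,5]]' >/dev/null; python3 f.py
python3 - <<'E'
from workcell import bot
import cv2,numpy as np
for n in ["wrist"]:
    c=bot.capture(n); np.savez(f"pics/{n}11.npz",**c)
    im=c["color"]
    cv2.imwrite(f"pics/{n}11.png",cv2.resize(im[140:350,190:480],None,fx=2.7,fy=2.7,interpolation=cv2.INTER_CUBIC))
    cv2.imwrite(f"pics/{n}11f.png",im)
E
```

```text
t 11.15 Fjig [-13.1  -0.2   7.3] Mtool [-3.01  0.04 -0.11] posjig [  6.    1.1 225. ] yaw 13.86 tilt [-0.09 -0.33] w 0.0129
t 11.45 Fjig [-12.3   0.7   6. ] Mtool [-2.7   0.11 -0.04] posjig [  6.    1.1 224.9] yaw 13.86 tilt [-0.08 -0.31] w 0.0129
```

View pics/wrist11.png

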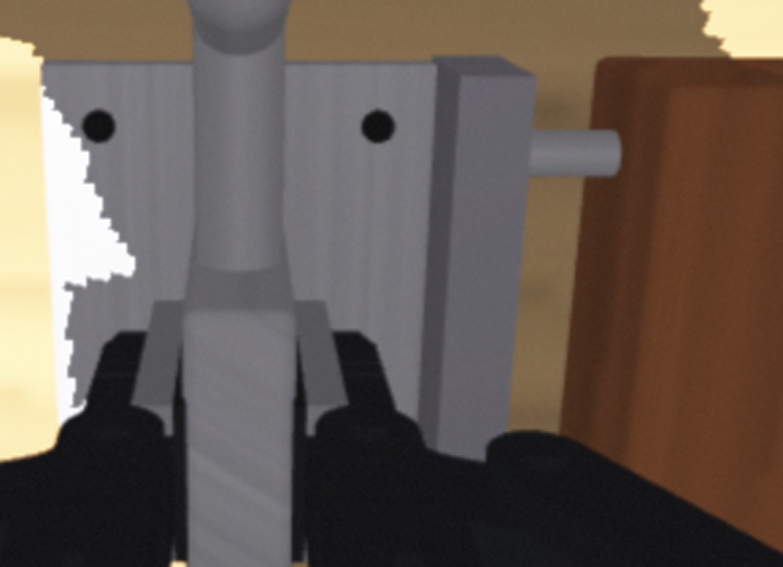

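View pics/wrist11f.png

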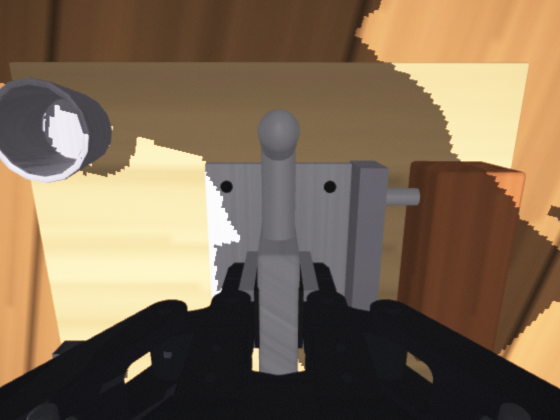

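```bash
cat > rel11.py <<'E'
from h import *
import sys
K,T=load(sys.argv[1])
A=eval(open(sys.argv[2]).read())
mm=lambda a:np.array(a,float)/1000
d=lambda s,p:np.cross(s[1]-s[0],p-s[0])/np.linalg.norm(s[1]-s[0])
cr=lambda p:unc(np.atleast_2d(p),(190,140),2.7)
Lj=mm([[-120,90,18],[120,90,18],[105,45,52],[69,45,18]]); uj=np.vstack([A["b"],[A["h"]],cr(A["hb"])])
Ls=mm([[30,45,43],[42,45,43],[30,45,19]]); us=cr(A["s"])
def f4(p):
    P=lambda L:proj(place(L,p[:3])+[0,0,p[3]],K,T)
    return np.r_[(P(Lj)-uj).ravel(),(P(Ls+[p[4],0,0])-us).ravel()]
c=cr(A["c"]);le,re=cr(A["e"])
def f(b):
    P=lambda L:proj(place(mm(L),[b[0],b[1],b[3]])+[0,0,b[2]],K,T)
    return np.r_[(P([[-35,45,6],[35,45,6]])-c).ravel(),d(P([[-35,0,6],[-35,-20,6]]),le),d(P([[35,-20,6],[35,-40,6]]),re)]
b=least_squares(f,[.55,-.14,.018,.24]).x;print("brk",b.round(4),np.degrees(b[3]).round(2),f(b).round(1))
q=least_squares(f4,[.5426,-.139,.233,0,.01],loss="soft_l1");X=q.x;print("jig",X.round(4),np.degrees(X[2]).round(2),q.fun.round(1).tolist())
e=b[:2]-X[:2];cc,s=np.cos(X[2]),np.sin(X[2]);print("brk in jig",(cc*e[0]+s*e[1]).round(4),(-s*e[0]+cc*e[1]).round(4),np.degrees(b[3]-X[2]).round(2),"stop",X[4].round(4))
E
cat > a11 <<'E'
dict(b=[[11,63],[527,64]],h=[523,173],hb=[597,60],s=[[459,73],[533,74],[433,57]],c=[[42,62],[437,63]],e=[[62,420],[421,420]])
E
python3 rel11.py wrist11 a11 2>/dev/null
cat > a9 <<'E'
dict(b=[[46,63],[527,64]],h=[0,0],hb=[652,60],s=[[463,74],[538,75],[436,57]],c=[[42,62],[437,63]],e=[[62,420],[421,420]])
E
python3 - <<'E'
import cv2,numpy as np
for n in ("wrist9","wrist10"):
    cv2.imwrite(f"pics/{n}f.png",np.load(f"pics/{n}.npz")["color"])
E
```

```text
brk [ 0.5468 -0.1397  0.0181  0.2447] 14.02 [-0.1  0.4  0.5 -0.3  0.1 -0.5]
jig [ 0.5416 -0.1408  0.2384 -0.0023  0.0101] 13.66 [0.3, -0.3, -0.3, 0.1, 1.3, -0.6, -3.7, -1.3, 0.0, 1.5, 0.5, 1.3, -0.7, -0.2]
brk in jig 0.0052 -0.0002 0.36 stop 0.0101
```

View pics/wrist9f.png

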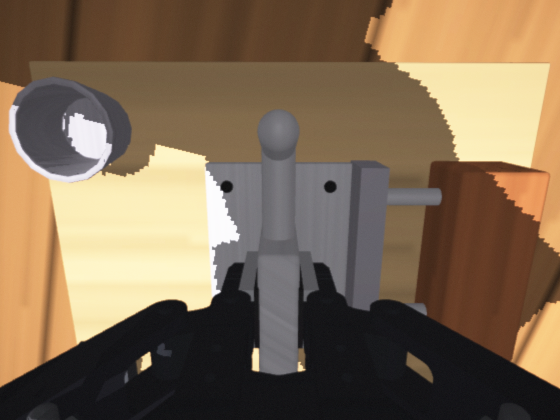

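Wrist fit: stop in about 10.1 mm, bracket at y −0.2 mm, yaw within 0.4°. The total force of 12.3 N is the spring's 8 N plus board drag. About 2.4 mm remain. I'll level the 0.3° tool tilt and advance the rest.

```bash

python3 -m crank '[[0,0,0.0003,0.1,0,0,5],[0,-0.0001,0.0006,0.2,0,0,5],[0,-0.0002,0.001,0.3,0,0,5],[0,-0.0002,0.0012,0.3,0,0,5],[0,-0.0002,0.0012,0.3,0,0,5]]' >/dev/null; python3 f.py
python3 -m crank '[[0,0,0,0,0,0,5],[0,0,0,0,0,0,5],[0,0,0,0,0,0,5]]' >/dev/null; python3 f.py
python3 - <<'E'
from workcell import bot
import cv2,numpy as np
for n in ["wrist"]:
    c=bot.capture(n); np.savez(f"pics/{n}12.npz",**c)
    im=c["color"]
    cv2.imwrite(f"pics/{n}12.png",cv2.resize(im[140:350,190:480],None,fx=2.7,fy=2.7,interpolation=cv2.INTER_CUBIC))
    cv2.imwrite(f"pics/{n}12f.png",im)
E
```

```text
t 12.0 Fjig [-13.1  -0.2   5.3] Mtool [-3.05  0.06 -0.17] posjig [  6.7   1.  224.9] yaw 13.85 tilt [-0.1  -0.09] w 0.0131
t 12.3 Fjig [-13.1   0.5   4.9] Mtool [-3.09  0.03 -0.2 ] posjig [  6.7   1.  224.9] yaw 13.85 tilt [-0.1  -0.08] w 0.0134
```

View pics/wrist12.png

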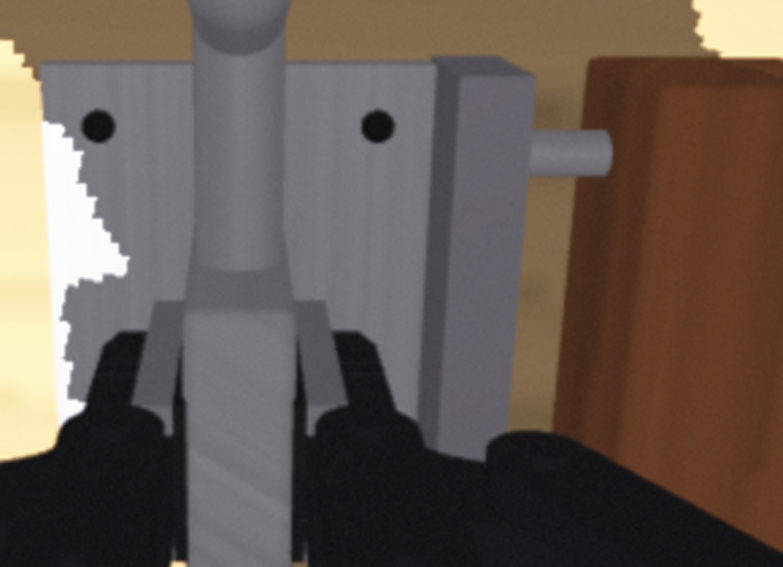

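View pics/wrist12f.png

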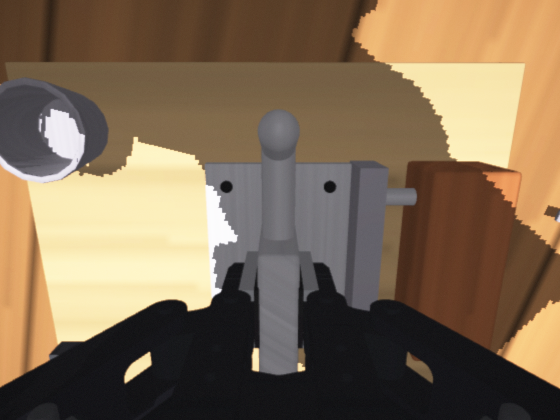

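```bash

cat > a12 <<'E'
dict(b=[[6.5,63],[524,64]],h=[519,173],hb=[588,60],s=[[459,73],[533,74],[433,57]],c=[[42,62],[437,63]],e=[[62,420],[421,420]])
E
python3 rel11.py wrist12 a12 2>/dev/null
cat > a10 <<'E'
dict(b=[[23,63],[538,64]],h=[533,173],hb=[624,60],s=[[461,73],[536,74],[435,57]],c=[[42,62],[437,63]],e=[[62,420],[421,420]])
E
cat > a9 <<'E'
dict(b=[[31,63],[548,64]],h=[545,173],hb=[652,60],s=[[462,74],[537,75],[435,57]],c=[[42,62],[437,63]],e=[[62,420],[421,420]])
E
python3 rel11.py wrist9 a9 2>/dev/null
python3 - <<'E'
from workcell import bot
import cv2,numpy as np
for n in ["side","scene"]:
    c=bot.capture(n); np.savez(f"pics/{n}12.npz",**c); im=c["color"]
    x,y=(230,225) if n=="side" else (205,140)
    cv2.imwrite(f"pics/{n}12.png",cv2.resize(im[y:y+90,x:x+120],None,fx=6.5,fy=6.5,interpolation=cv2.INTER_CUBIC))
E
```

```text
brk [ 0.5482 -0.1394  0.018   0.2443] 14.0 [-0.1  0.4  0.5 -0.4  0.1 -0.5]
jig [ 0.5417 -0.1408  0.2386 -0.0019  0.0114] 13.67 [0.3, -0.4, -0.5, 0.1, 2.2, -0.7, -3.2, -1.3, 0.1, 1.6, 0.5, 1.3, -0.9, -0.1]
brk in jig 0.0067 -0.0002 0.32 stop 0.0114
brk [ 0.5373 -0.1421  0.0178  0.2457] 14.08 [-0.1  0.4  0.5 -0.4  0.1 -0.5]
jig [ 0.5418 -0.1409  0.2399 -0.0024  0.0006] 13.75 [0.3, -0.4, -0.5, 0.2, 3.6, -0.6, -4.3, -1.3, 0.2, 1.3, 0.2, 1.0, -0.6, -0.1]
brk in jig -0.0047 -0.0002 0.33 stop 0.0006
```

View pics/side12.png

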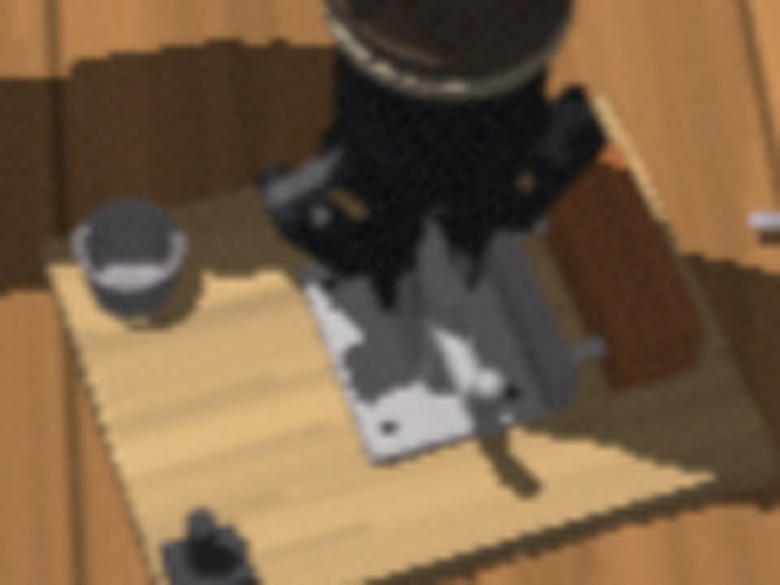

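View pics/scene12.png

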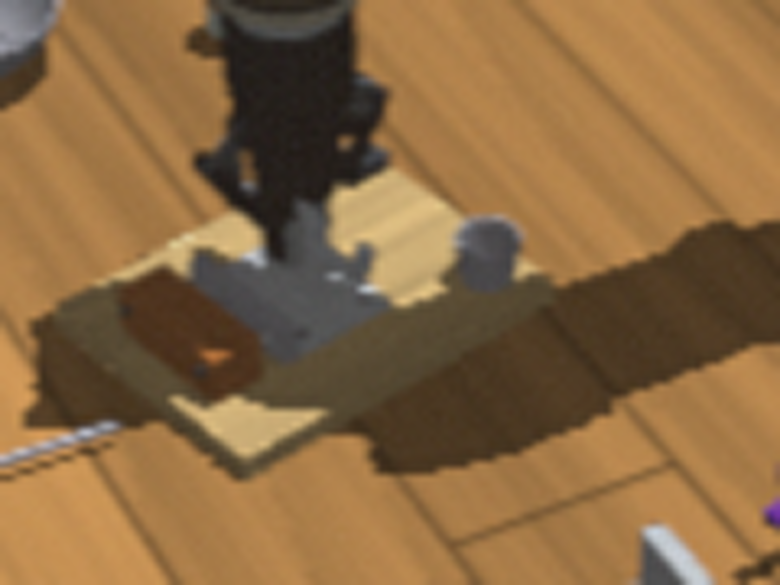

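Stop in 11.4 mm by fit; the force estimate agrees (13.1 minus about 4 N drag gives 9.1 N). Side and scene pictures show the plate flush with the stop and everything else in place. Advance the last millimetre and hold.

```bash

python3 -m crank '[[0,0,0.0004,0,0,0,5],[0,0,0.0008,0,0,0,5],[0,0,0.0012,0.05,0,0,5],[0,0,0.0012,0.05,0,0,5]]' >/dev/null; python3 f.py
python3 -m crank '[[0,0,0,0,0,0,5],[0,0,0,0,0,0,5],[0,0,0,0,0,0,5],[0,0,0,0,0,0,5],[0,0,0,0,0,0,5]]' >/dev/null; python3 f.py
python3 -m crank '[[0,0,0,0,0,0,5],[0,0,0,0,0,0,5],[0,0,0,0,0,0,5],[0,0,0,0,0,0,5],[0,0,0,0,0,0,5]]' >/dev/null; python3 f.py
python3 - <<'E'
from workcell import bot
import cv2,numpy as np
for n in ["wrist"]:
    c=bot.capture(n); np.savez(f"pics/{n}13.npz",**c)
    im=c["color"]
    cv2.imwrite(f"pics/{n}13.png",cv2.resize(im[140:350,190:480],None,fx=2.7,fy=2.7,interpolation=cv2.INTER_CUBIC))
    cv2.imwrite(f"pics/{n}13f.png",im)
E
```

```text
t 12.85 Fjig [-14.    1.3   6.7] Mtool [-3.34  0.04 -0.18] posjig [  7.6   1.  224.9] yaw 13.84 tilt [-0.11 -0.07] w 0.0132
t 13.35 Fjig [-15.2  -0.6   6.7] Mtool [-3.36  0.07 -0.21] posjig [  7.6   1.  224.9] yaw 13.84 tilt [-0.11 -0.07] w 0.0132
t 13.85 Fjig [-14.6  -0.1   6.5] Mtool [-3.36  0.03 -0.22] posjig [  7.6   1.  224.9] yaw 13.84 tilt [-0.11 -0.07] w 0.0132
```

View pics/wrist13.png

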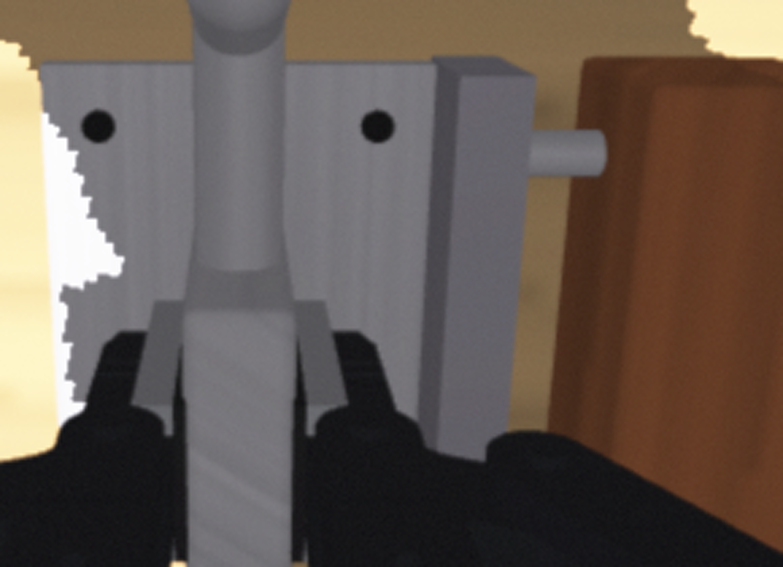

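View pics/wrist13f.png

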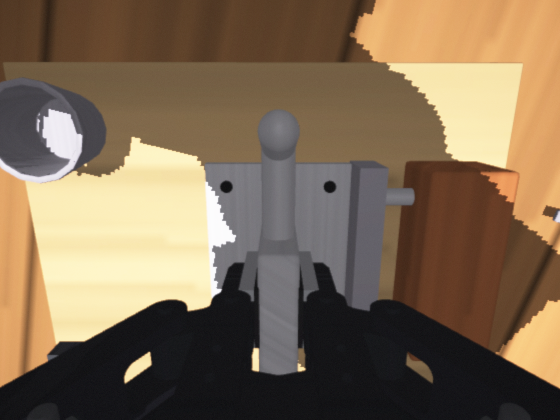

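The stop moved another ~1 mm (rod end in the crop 612→606) and the readings are steady. One final fit, then hand in.

```bash

cat > a13 <<'E'
dict(b=[[4,63],[522,64]],h=[517,173],hb=[582.5,60],s=[[459,73],[533,74],[433,57]],c=[[41,62],[436,63]],e=[[62,420],[421,420]])
E
python3 rel11.py wrist13 a13 2>/dev/null
python3 - <<'E'
import cv2,numpy as np
from workcell import bot
c=bot.capture("scene")["color"];cv2.imwrite("pics/scene13.png",c)
E
```

```text
brk [ 0.5491 -0.1391  0.018   0.2458] 14.08 [-0.   0.5  0.5 -0.5  0.  -0.6]
jig [ 0.5417 -0.1408  0.2386 -0.0018  0.0123] 13.67 [0.3, -0.4, -0.5, 0.0, 2.0, -0.7, -3.0, -1.3, 0.1, 1.7, 0.6, 1.4, -0.9, -0.0]
brk in jig 0.0076 -0.0002 0.41 stop 0.0123
```

View pics/scene13.png

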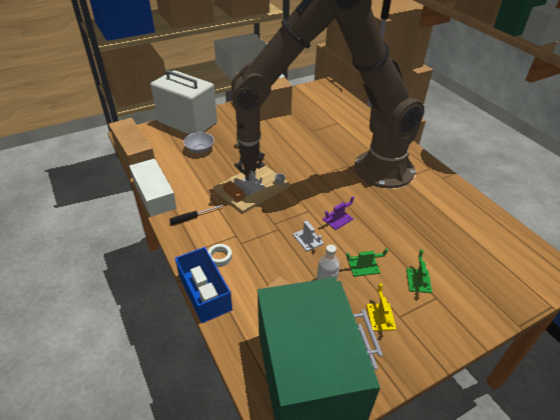

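The scene picture shows all the other items where they were. The bracket is at jig (7.6, −0.2) mm against the seat at (7.5, 0), with the stop in 12.3 mm. Handing in.

```bash
python3 -c "
from workcell import bot
print(bot.finish_job())"; python3 f.py
```

```text
the job is handed in; nothing more can be done
None
the job is handed in; nothing more can be done
```

The two-armed aluminium bracket is on the jig, pressed against the stop and still gripped, and the job is handed in. I gripped it by the web at 80 N, set it flat about 9 mm in front of the stop, slid it into contact and pressed in small steps.

Last checks, at about 14 s of the 48 s:

| Check | Result |
|---|---|
| Stop travel | about 12.3 mm by the wrist-camera fit (target 12.5), never pushed further |
| Bracket position in the jig | x 7.6, y −0.2 mm (seat is 7.5, 0) |
| Yaw against the jig | +0.4° in the last fit; earlier fits gave between +0.1° and +0.4° |
| Tool tilt | 0.1° or less |
| Readings over the last second | steady |
| Other items | in place in the last scene picture |

- **Force reading:** the wrist reads about 14.6 N along the push, not 10 N. By my estimate 4–5 N of that is the plate dragging on the board under a 9–10 N down-force. That leaves about 10 N on the spring, which fits the measured travel.
- **Fit errors:** a few image points were off by up to 3 pixels, so the stop travel is good to about 0.5–1 mm.

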